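# Show the grinder's upper burr to the webcam

### The arm

A 7-joint arm with a two-finger parallel gripper is mounted at the origin on a cart in front of the work surface, level with it; the furniture and walls round the work are solid. World frame = base frame: x ahead of the robot, y to its left, z up, the work surface at z = 0. Lengths are in m, angles in rad, forces in N, time in s.
With the tool pointing down it reaches from about 0.425 to 0.825 m from the base axis. Payload 3.6 kg.
Tool frame: the origin (TCP) lies at the very end of the fingers, on their centre line; the grasp point (between the pads) lies 19 mm behind it (env.grasp_offset is the z of the grasp point in the tool frame, in m); z points along the fingers, y is the line along which they close (so a half turn about z gives the same grasp; the last joint's range is limited). The gripper opens to 85 mm and grips with 20 to 120 N. Pads are 22 mm wide; open, the fingers measure 114 mm over their backs; the gripper's body (76 mm by 85 mm) begins 54 mm behind the grasp point. The pads swing forward as they close: fully open they stand 13 mm farther back than shut.
Start: joints at [-1.288, 0.615, -0.013, 1.423, 0.008, 1.103, -0.04], TCP at [0.198, 0.619, 0.231] pointing down, gripper open.
Joint ranges: [-3.12, 3.12], [-0.3, 2.06], [-1.34, 1.32], [0.26, 2.42], [-1.36, 4.5], [0.01, 1.98], [-2.84, 2.84]. Speed limits (rad/s): [2.79, 2.79, 3.14, 3.14, 3.14, 3.14, 3.14].

### API

Orientations are given as a rotation vector (axis times angle).
In Python, from bench import env gives the robot as it stands.
- The arm moves only by the tool move_arm, never from a script. Its argument "series" is a list that holds one entry, the list of rows, each a list of 7 numbers: the shift along the tool's x, y, z in cm, then the turn, a rotation vector about the tool's x, y, z in degrees, then the finger opening in cm, from 0 to 8.54. A call has exactly 8 rows; each row is the pose to reach, as a shift and turn from the pose commanded when the call began, along the tool's axes at that moment; what a row does not reach only later rows make up. A row lasts 1/12 s, in which the tool goes at most 41.7 mm and 7.16 degrees, less where a joint would pass 70% of its speed; a pose out of reach is approached as far as the arm can. A call with a gripper value outside its range is refused whole. The fingers move at their own pace and stop on an object; the grip force is fixed at half the most. Time passes only in rows, so rows that repeat a pose let the fingers close, or fill a call up. It gives the time, the measured TCP pose, the force, the opening and the grip force at its end, in the units of the state.
- env.sense(): the state, without advancing time (a new reading comes with each control period).
- env.camera(name): name is "scene" or "top" or "wrist"; returns a dict with "pixels" (480x640x3 uint8, red, green, blue), "fov_y" (degrees; the focal length in pixels is half the picture's height over the tangent of half this angle, whatever the lens; pixels are square), "cx", "cy" (the principal point, pixels), "distortion" ([k1, k2, p1, p2, k3] as OpenCV has them; the pictures are not rectified), "world_from_camera" (4x4, takes a point from camera to world coordinates); the wrist camera has in their place "T_tool_cam" (4x4, takes a point from camera to tool coordinates, whose origin is the TCP and whose axes are the flange's). Camera axes: x right, y up, looking along -z (the intrinsics and any distortion apply to the point x, -y, -z); pixel columns grow to the right and rows downward; lengths in m; the calibration is good to about 2 mm. A picture is of the moment at which its call begins: read the wrist's pose just before it. There is no depth.
- env.close_job(): hands the job in; it is judged then, once.
The state is a dict: "time": time; "q": joint angles; "qvel": joint speeds; "joint_torque": joint torques, N m; "tcp_pos": TCP position; "orientation": TCP orientation; "force": force on the tool from outside, world axes, zero at the start; "torque": the same for the moment, N m; "opening": opening from 0.0 (shut) to 1.0 (fully open); "finger_force": force on a finger pad.
Only numpy, scipy, OpenCV 4.12 (cv2) and the standard library are available. Lean on these libraries where they do the work, as an engineer would, in place of code of your own. Each camera call takes 0.05 s, during which the arm holds its last target. There are 200 camera calls.

### The job

The coffee grinder's upper burr is to be checked for wear by a colleague watching over the small webcam. Turn the grinder's locking ring counter-clockwise until it clicks over into its released position, lift the burr straight out by its finger tab, and hold it in the air in front of the webcam with its toothed underside centred on the lens, square to the line of sight and 100 mm from the lens rim. Finish while still holding it there, still, with nothing but your fingers touching it; do not tilt or push the webcam, and leave the hopper, plate, brush, mug, jars and tin where they are.

Things in the scene. Friction and masses are not known exactly. Their poses are not given: they have to be found in the camera images.
- grinder: coffee grinder, hopper off, fixed on the worktop: steel housing on a black plinth, 166 x 126 mm, 125 mm high (x -91 to +75, y +-63 mm in its frame). On its flat black deck a round collar (radius 29 mm, 25 mm high, 40 mm radius at its foot) carries the locking ring. Origin on the worktop under the ring's axis; z up, -x the front with drawer and button
- lock_ring (a joint): black fluted locking ring, 64 mm diameter, 16 mm high, its top 166 mm above the worktop; turns about the vertical. 0 = locked, 1.2 rad (stop) = released; grows counter-clockwise seen from above. A spring detent resists (up to 0.25 N m) until 0.6 rad, then snaps it on to 1.2. Grip it across its diameter from above, the burr's tab standing between the fingers
- ring_top (a point): centre of the top plane of the locking ring, 166 mm above the worktop, on the ring's axis (fixed to the ring, turns with it). A white nib on the ring's top points to one of two white ticks on the deck: at the first when locked, at the second, 1.2 rad counter-clockwise, when released
- burr: upper burr, 70 to 130 g, loose: steel ring 36 mm wide, 18 mm high, toothed below; above it a grey flange with two lugs (47 mm across, along y) and a finger tab. The lugs sit 6 mm deep in slots of the collar: it cannot turn and comes straight up only, once the ring is released; 45 mm up clears the ring. Origin: centre of the toothed underside, 125 mm above the worktop when seated; z up to the tab
- tab (a point): point on the burr's axis in its grey upright finger tab, 56 mm above the toothed underside; axes as the burr's. The tab is 9 mm thick (along x), 30 mm wide (along y), its top 68 mm above the underside and 27 mm above the ring's top: pinch it across its thickness, fingertips just above the ring
- webcam: webcam fixed on the worktop: round black foot of 90 mm diameter, thin steel post, and a fork with its hinge axis (along y) 85 mm above the worktop; 74 mm wide, about 115 mm high. Origin under the foot; the head tilts back towards its -x side
- webcam_head (a joint): tilt of the webcam's head: angle between the line of sight and straight up, 0 = looking straight up, growing towards the webcam's own -x side; stays where it is by friction (0.15 N m)
- lens (a point): centre of the lens rim at the front of the steel barrel (46 mm diameter), 30 mm along the line of sight from the tilt hinge; its z axis is the line of sight, outwards; y along the tilt hinge
- hopper: clear plastic bean hopper with black rims, a funnel standing upside down, 128 mm diameter, 100 mm high, bystander; origin under its centre
- plate: white plate, 200 mm diameter, 20 mm high, bystander; origin under its centre
- brush: cleaning brush, 150 mm long, lying flat along its x, bystander; origin under its middle
- mug: white mug, 76 mm diameter, 88 mm high, handle at its +y, bystander; origin under its centre
- coffee_jar: glass jar with a yellow lid and dark filling, 86 mm diameter, 160 mm high, bystander; origin under its centre
- small_jar: small glass jar with a white lid, 62 mm diameter, 103 mm high, bystander; origin under its centre
- spice: spice jar with a gold cap, 42 mm diameter, 96 mm high, bystander; origin under its centre
- tin: food tin, 58 mm diameter, 72 mm high, bystander; origin under its centre
Things that resemble listed ones, but are neither listed nor needed, are in the scene too. Leave any orange or red look-alike of the webcam alone.

How it is judged:
On the way, in this order (a step that is already met when the one before it is completed fails the run):
1. the locking ring has clicked over into its released position, with the burr still seated in the grinder (value of joint lock_ring above 1 rad and z of burr in the frame of grinder below 0.135 m), for 0.1 s.
2. the burr is lifted clear of the ring (z of burr in the frame of grinder above 0.168 m and contact force between the fingers and burr above 1 N), for 0.1 s.
At the end, for the whole second after the job is handed in: The ring is released (past 1.0 rad), and the fingers hold the burr still in the air, touching neither grinder nor webcam, its toothed underside towards the lens: centre within 15 mm of the line of sight each way, 85 to 115 mm from the lens rim, axis within 0.2 rad of the line of sight (value of joint lock_ring above 1 rad and x of burr in the frame of lens between -0.015 and 0.015 m and y of burr in the frame of lens between -0.015 and 0.015 m and z of burr in the frame of lens between 0.085 and 0.115 m and angle between the z axis of burr and the z axis of lens, either way round below 0.2 rad and z of tab in the frame of lens above 0.125 m and height (world z) of burr above 0.15 m and contact force between the fingers and burr above 1 N and contact force between burr and grinder below 0.1 N and contact force between burr and webcam below 0.1 N and linear speed of burr below 0.02 m/s and angular speed of burr below 0.2 rad/s); the arm keeps its last pose, push and grip.
It fails at once if the webcam was pushed out of its aim (distance of lens from where it was at the start of the episode above 0.006 m).
It fails at once if a bystander was shoved or knocked over (distance of any of hopper, plate, brush, mug, coffee_jar, small_jar, spice, tin from where it was at the start of the episode above 0.02 m).
It also fails if it takes over 45 s, if anything falls off the work surface, if the arm or the gripper's body presses on something with over 40 N, if the wrist force passes 120 N, or if a joint passes its speed limit or range.

## Working session

There is one attempt and no reset: what is moved stays moved. The work goes in short steps, Python scripts to look and compute and a tool call to move; the robot and the scene stay as the last step left them, time stands still between calls to the robot, and variables do not carry over. Pictures are saved under pics/ and viewed, at most 12 in all, crops included, and the job is handed in when it is done.

Besides the shell and the picture viewer there is one more tool, called after "Emit:" as name([rows], argument=value, ...), one row to a line, values as JSON. move_arm: Moves the arm, as the interface text tells. Its arguments: {"type":"object","properties":{"series":{"type":"array","items":{"type":"array","items":{"type":"array","items":{"type":"number"}}}}},"required":["series"]}

```bash
mkdir -p pics; ls; cat > h.py <<'E'
import numpy as np, cv2
from scipy.spatial.transform import Rotation as R
from bench import env
def cam(name):
    s=env.sense(); c=env.camera(name)
    if name=="wrist":
        T=np.eye(4); T[:3,:3]=R.from_rotvec(s["orientation"]).as_matrix(); T[:3,3]=s["tcp_pos"]
        c["W"]=T@np.array(c["T_tool_cam"])
    else: c["W"]=np.array(c["world_from_camera"])
    f=240/np.tan(np.radians(c["fov_y"])/2)
    c["K"]=np.array([[f,0,c["cx"]],[0,f,c["cy"]],[0,0,1.]]); c["D"]=np.array(c["distortion"],float)
    return c
def ray(c,uv):
    p=cv2.undistortPoints(np.array([[uv]],float),c["K"],c["D"])[0,0]
    d=c["W"][:3,:3]@np.array([p[0],-p[1],-1]); return c["W"][:3,3],d/np.linalg.norm(d)
def onz(c,uv,z):
    o,d=ray(c,uv); return o+d*(z-o[2])/d[2]
def proj(c,P):
    P=np.atleast_2d(P); q=(P-c["W"][:3,3])@c["W"][:3,:3]; q=q*[1,-1,-1]
    return cv2.projectPoints(q,np.zeros(3),np.zeros(3),c["K"],c["D"])[0][:,0]
def meet(c1,a,c2,b):
    o,d=ray(c1,a);p,e=ray(c2,b)
    t=np.linalg.lstsq(np.c_[d,-e],p-o,rcond=None)[0]; x,y=o+d*t[0],p+e*t[1]
    return (x+y)/2,np.linalg.norm(x-y)
def save(c,n): cv2.imwrite("pics/"+n+".png",c["pixels"][:,:,::-1])
E
python3 - <<'E'
from h import *
import pickle
print(env.sense(), env.grasp_offset)
for n in("scene","top"):
    c=cam(n); save(c,n); pickle.dump(c,open(n+".pkl","wb")); print(n,c["W"].round(3).tolist(),c["fov_y"],c["D"])
E
```

```text
pics
{'time': 0.0, 'q': array([-1.28747313,  0.61592208, -0.01260291,  1.42492793,  0.00814851,
        1.10339884, -0.04042706]), 'qvel': array([ 9.04414000e-04,  1.63628499e-04,  2.77878919e-05,  2.22400704e-03,
        8.38336705e-04, -1.88180202e-03, -6.18269262e-04]), 'joint_torque': array([-1.74919719e-04, -4.69227362e+01,  2.59615509e-01, -1.71028626e+01,
        1.00547407e-02,  9.67339467e-03, -7.06314964e-06]), 'tcp_pos': array([0.19795294, 0.61830809, 0.23012673]), 'orientation': array([-0.48459775, -3.10367281,  0.00406235]), 'force': array([0.70635819, 0.22548254, 0.41451155]), 'torque': array([-0.03059454, -0.02282353,  0.01351438]), 'finger_force': 0.0, 'opening': 1.0034118663768146} -0.0187
scene [[0.386, 0.492, -0.78, -0.63], [-0.922, 0.23, -0.311, -0.348], [0.026, 0.84, 0.543, 0.934], [0.0, 0.0, 0.0, 1.0]] 49.82628250865446 [-0.00800855  0.          0.          0.          0.        ]
top [[0.011, 0.975, -0.22, 0.187], [-1.0, 0.011, -0.002, 0.123], [0.001, 0.22, 0.975, 1.608], [0.0, 0.0, 0.0, 1.0]] 56.42868335302298 [-0.02351666  0.          0.          0.          0.        ]
```

View pics/scene.png

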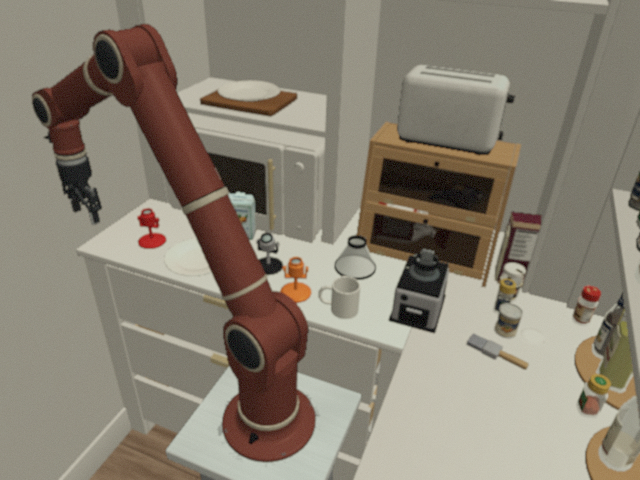

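View pics/top.png

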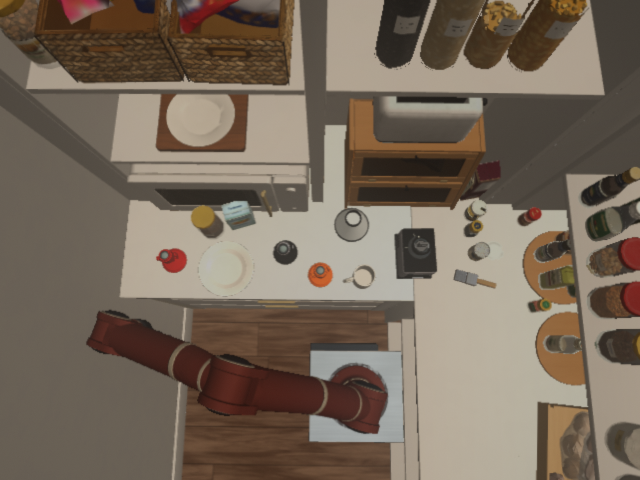

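The scene shows the grinder at (422,285), with its look-alikes: none. The black webcam is at (268,250), with the red (150,225) and orange (296,275) look-alikes. In the top view the grinder is at (418,250), the black webcam at (285,251), the orange one at (320,273) and the red one at (173,260). By the description I choose the black webcam, and I'll check both choices in one crop.

```bash
python3 - <<'E'
from h import *
import pickle
s=pickle.load(open("scene.pkl","rb"));t=pickle.load(open("top.pkl","rb"))
def z(c,x,y,w,h,k): return cv2.resize(c["pixels"][y:y+h,x:x+w,::-1],None,fx=k,fy=k,interpolation=cv2.INTER_CUBIC)
a=np.hstack([z(s,380,235,80,60,5),z(s,245,220,80,60,5)])
b=np.hstack([z(t,380,215,80,60,5),z(t,250,225,80,60,5)])
cv2.imwrite("pics/crop.png",np.vstack([a,b]))
print(onz(t,(420,243),.166),onz(t,(285,248),.1),s["K"][0,0],t["K"][0,0])
E
```

```text
[ 0.4979265  -0.20157944  0.166     ] [0.48948808 0.24867514 0.1       ] 516.7253751748796 447.3292096095767
```

View pics/crop.png

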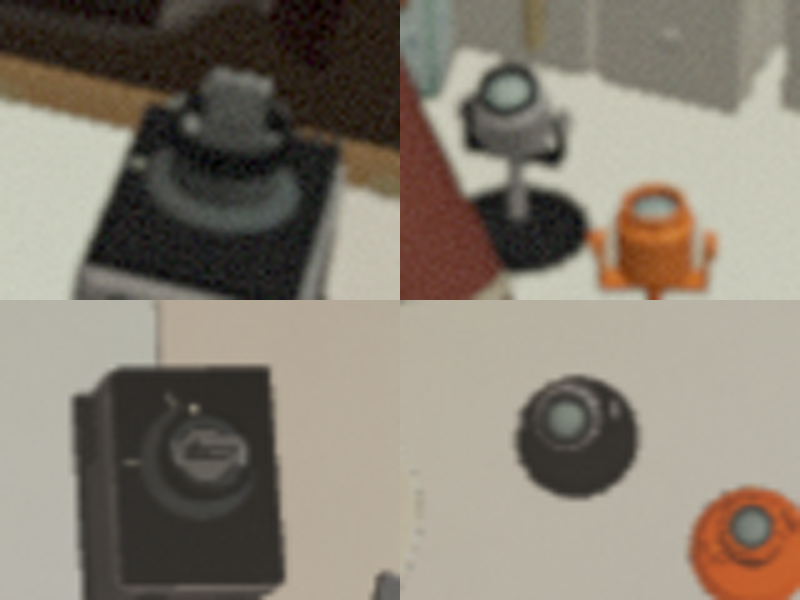

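The crop confirms the choices. The grinder is at the left, with its tab along y, the nib at the first tick at top crop (190,408) and the released tick at (130,462). The webcam is the black/steel one with its lens at top crop (567,418), between the plate and the orange look-alike. Next I'll move to a point above the webcam and take a closer look.

```bash
cat >> h.py <<'E'
def rel(pos,Rm):
    s=env.sense(); R0=R.from_rotvec(s["orientation"])
    print("shift cm",(R0.inv().apply(np.array(pos)-s["tcp_pos"])*100).round(2),"turn deg",np.degrees((R0.inv()*R.from_matrix(Rm)).as_rotvec()).round(2))
def down(yaw,z=(0,0,-1)):
    # tool z along z; tool x close to world heading yaw
    z=np.array(z,float);z/=np.linalg.norm(z); x=np.array([np.cos(yaw),np.sin(yaw),0]); x-=x@z*z; x/=np.linalg.norm(x)
    return np.c_[x,np.cross(z,x),z]
E
python3 - <<'E'
from h import *
s=env.sense(); M=R.from_rotvec(s["orientation"]).as_matrix(); print(M.round(3))
c=env.camera("wrist"); print(np.array(c["T_tool_cam"]).round(3),c["fov_y"],c["distortion"],c["cx"],c["cy"])
print([a for a in dir(env) if a[0]!="_"])
yaw=np.arctan2(M[1,0],M[0,0]); print(np.degrees(yaw))
for az in (27.,): rel((.42,.24,.40),down(yaw+np.radians(az-72.2)))
E
```

```text
[[-0.952  0.305 -0.001]
 [ 0.305  0.952 -0.002]
 [-0.    -0.002 -1.   ]]
[[-0.001  0.963  0.271  0.068]
 [ 1.     0.001  0.001  0.   ]
 [ 0.     0.271 -0.963 -0.143]
 [ 0.     0.     0.     1.   ]] 61.870065185195834 [0.01124441 0.         0.         0.         0.        ] 317.4609079248575 243.11448715709022
['PlanningError', 'camera', 'close_job', 'grasp_offset', 'sense']
162.25431530551867
shift cm [-32.68 -29.31 -16.9 ] turn deg [-0.11  0.05 45.2 ]
```

Emit:
move_arm([
  [[-5,-2,-4,0,0,7,8.5],[-8.6,-4,-5.5,0,0,13,8.5],[-12,-6,-7,0,0,19,8.5],[-15,-8,-8,0,0,25,8.5],[-18,-10,-9,0,0,31,8.5],[-21,-12,-10,0,0,37,8.5],[-24,-14,-11,0,0,43,8.5],[-27,-16,-12,0,0,45,8.5]],
])

```text
time: 0.82
tcp_pos: [0.4037, 0.387, 0.3502]
orientation: [-1.641, -2.679, 0.0]
force: [0.4, 0.6, -0.2]
opening: 0.992
finger_force: 0.0
```

```bash
python3 - <<'E'
from h import *
print(env.sense()["q"].round(2),env.sense()["tcp_pos"]); rel((.47,.30,.38),down(np.radians(117)))
E
```

```text
[-0.96  0.38  0.24  1.5  -0.09  1.27 -0.24] [0.40370605 0.38695924 0.35020124]
shift cm [-10.76   1.95  -2.98] turn deg [-0.02  0.    0.03]
```

Emit:
move_arm([
  [[-2,0.4,-1,0,0,0,8.5],[-4,0.8,-2,0,0,0,8.5],[-6,1.2,-3,0,0,0,8.5],[-8,1.6,-3,0,0,0,8.5],[-10,2,-3,0,0,0,8.5],[-10.8,2,-3,0,0,0,8.5],[-10.8,2,-3,0,0,0,8.5],[-10.8,2,-3,0,0,0,8.5]],
])

```text
time: 1.48
tcp_pos: [0.4696, 0.3024, 0.3794]
orientation: [-1.635, -2.681, 0.0]
force: [-0.5, -0.5, -0.0]
opening: 0.993
finger_force: 0.0
```

```bash
python3 - <<'E'
from h import *
import pickle
print(env.sense()["q"].round(2),env.sense()["tcp_pos"])
c=cam("wrist"); save(c,"w1"); pickle.dump(c,open("w1.pkl","wb"))
E
```

```text
[-0.79  0.37  0.27  1.44 -0.1   1.34 -0.04] [0.46960188 0.30243783 0.3794349 ]
```

View pics/w1.png

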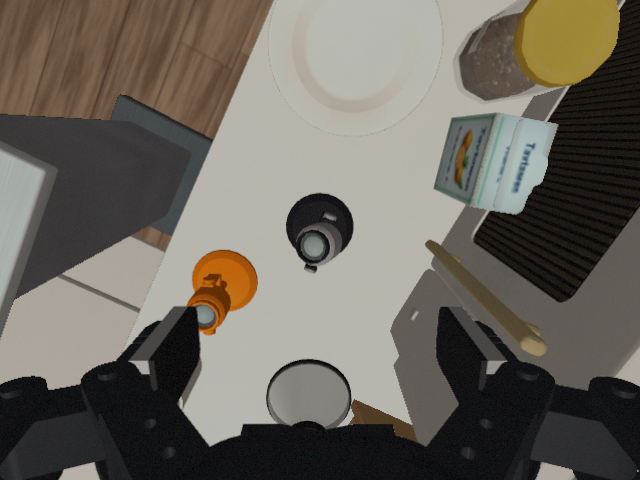

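The wrist view shows the webcam: foot centred at (320,225), lens glass at (314,244), fork knobs at (331,216) and (311,268). The orange look-alike is at (205,300). I'll measure the foot circle and the lens.

```bash
python3 - <<'E'
from h import *
import pickle
from scipy.optimize import least_squares
def foot(c,box,name):
    x0,y0,x1,y1=box; g=cv2.cvtColor(c["pixels"],cv2.COLOR_RGB2GRAY)[y0:y1,x0:x1]
    m=(g<70).astype(np.uint8); n,l,st,_=cv2.connectedComponentsWithStats(m); k=1+np.argmax(st[1:,4])
    h=cv2.findContours((l==k).astype(np.uint8),cv2.RETR_EXTERNAL,cv2.CHAIN_APPROX_NONE)[0][0][:,0]+[x0,y0]
    P=np.array([onz(c,p,.006)[:2] for p in h])
    f=lambda v:np.hypot(*(P-v[:2]).T)-v[2]
    r=least_squares(f,[*P.mean(0),.045],loss="soft_l1",f_scale=.001); print(name,"foot",r.x,st[k,4]); return r.x[:2]
w=pickle.load(open("w1.pkl","rb"));t=pickle.load(open("top.pkl","rb"))
fw=foot(w,(270,180,370,285),"w");ft=foot(t,(265,232,305,272),"t")
big=cv2.resize(w["pixels"][185:280,270:370,::-1],None,fx=6,fy=6,interpolation=cv2.INTER_CUBIC);cv2.imwrite("pics/w1c.png",big)
E
```

```text
w foot [0.49543312 0.25598893 0.04293721] 2624
t foot [0.49098974 0.25578936 0.03827542] 281
```

View pics/w1c.png

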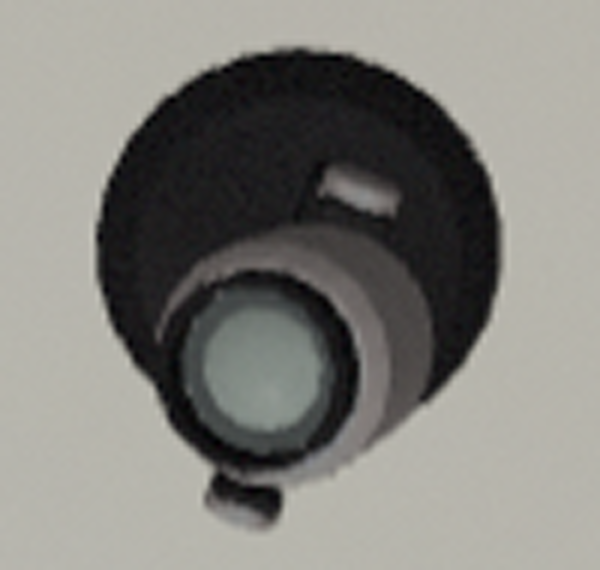

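The crop shows the foot circle centred at crop (300,248), the lens rim at (260,370), and the knobs at (360,190) and (243,502).

```bash
python3 - <<'E'
from h import *
import pickle
w=pickle.load(open("w1.pkl","rb"));t=pickle.load(open("top.pkl","rb"));s=pickle.load(open("scene.pkl","rb"))
px=lambda x,y:(270+x/6-.4,185+y/6-.4)
F=onz(w,px(300,248),0.004); L=px(260,370); k1=onz(w,px(360,190),.085);k2=onz(w,px(243,502),.085)
print("foot",F,"knobs",k1,k2,"mid",(k1+k2)/2,np.linalg.norm(k1-k2))
tl=(283.3,248.5); sl=(266.3,237.9)
print("wt",meet(w,L,t,tl),"ws",meet(w,L,s,sl),"ts",meet(t,tl,s,sl))
for H in ((k1+k2)/2,np.r_[F[:2],.085]):
    o,d=ray(w,L); b=(o-H)@d; q=b*b-((o-H)@(o-H)-.03**2); print("disc",q)
    P=o+d*(-b-np.sqrt(max(q,0))); a=(P-H)/.03; print(P,a,np.degrees(np.arccos(a[2])),np.degrees(np.arctan2(a[1],a[0])))
e=(k2-k1)/np.linalg.norm(k2-k1); print("hinge dir",e,"tilt dir deg",np.degrees(np.arctan2(e[1],e[0]))+90)
E
```

```text
foot [0.49640159 0.25623407 0.004     ] knobs [0.49224136 0.28783949 0.085     ] [0.50062909 0.22326906 0.085     ] mid [0.49643522 0.25555428 0.085     ] 0.06511293567828849
wt (array([0.48795378, 0.25381709, 0.10466522]), np.float64(0.0024363450723523974)) ws (array([0.48913819, 0.25393205, 0.10862664]), np.float64(0.0014701105479481367)) ts (array([0.48596047, 0.2526039 , 0.11110446]), np.float64(0.002058230140923064))
disc 0.0008254290632576378
[0.48804728 0.2558927  0.11380153] [-0.27959812  0.01128072  0.96005085] 16.249795883803912 177.6895868128589
disc 0.0008159602375404362
[0.48804614 0.25589517 0.11381096] [-0.27851494 -0.01129668  0.96036546] 16.18525374099019 -177.6773323096705
hinge dir [ 0.12881805 -0.99166825  0.        ] tilt dir deg 7.401297311706159
```

Two estimates agree on a lens tilt of about 16–20° towards -x. On the way to the grinder I'll take a second wrist view of the webcam from its other side.

```bash
python3 - <<'E'
from h import *
import pickle
t=pickle.load(open("top.pkl","rb"))
print("cabinet foot",onz(t,(410,207),0),onz(t,(350,205),0))
rel((.45,.13,.38),down(np.radians(80)))
E
```

```text
cabinet foot [ 0.67127449 -0.20671048  0.        ] [0.67649242 0.01815772 0.        ]
shift cm [-14.51  -9.67  -0.07] turn deg [-0.08 -0.07 37.38]
```

Emit:
move_arm([
  [[-2.5,-1.6,0,0,0,6.5,8.5],[-5,-3.3,0,0,0,13,8.5],[-7.5,-5,0,0,0,19,8.5],[-10,-6.6,0,0,0,25,8.5],[-12.5,-8.2,0,0,0,31,8.5],[-14.5,-9.7,0,0,0,37.4,8.5],[-14.5,-9.7,0,0,0,37.4,8.5],[-14.5,-9.7,0,0,0,37.4,8.5]],
])

```text
time: 2.2
tcp_pos: [0.4499, 0.129, 0.3801]
orientation: [-2.408, -2.017, -0.002]
force: [0.4, 1.2, -0.4]
opening: 0.997
finger_force: 0.0
```

```bash
python3 - <<'E'
from h import *
import pickle
print(env.sense()["q"].round(2),env.sense()["tcp_pos"])
c=cam("wrist"); save(c,"w2"); pickle.dump(c,open("w2.pkl","wb"))
u,v=proj(c,[.488,.2545,.112])[0]; print(u,v); x,y=int(u)-50,max(int(v)-50,0); print(x,y)
cv2.imwrite("pics/w2c.png",cv2.resize(c["pixels"][y:y+100,x:x+100,::-1],None,fx=6,fy=6,interpolation=cv2.INTER_CUBIC))
rel((.51,-.17,.36),down(np.radians(68)))
E
```

```text
[-0.69  0.22  0.46  1.67 -0.1   1.28 -0.38] [0.44988935 0.12897391 0.38009496]
333.2579440052131 62.96295418848399
283 12
shift cm [-28.55  11.1    1.94] turn deg [-0.03 -0.08 12.06]
```

View pics/w2c.png

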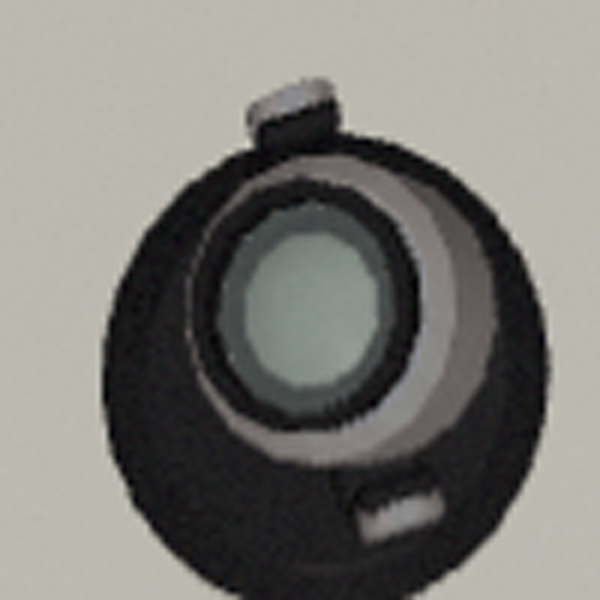

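The second view shows the lens rim at crop (308,305), the knobs at (295,108) and (400,515), and the foot centred at about (326,372).

```bash
python3 - <<'E'
from h import *
import pickle
w=pickle.load(open("w1.pkl","rb"));v=pickle.load(open("w2.pkl","rb"))
p1=lambda x,y:(270+x/6-.4,185+y/6-.4); p2=lambda x,y:(283+x/6-.4,12+y/6-.4)
print("foot",onz(v,p2(326,372),.004))
L=meet(w,p1(260,370),v,p2(308,305)); G=meet(w,p1(265,357),v,p2(312,310)); print("rim",L,"glass",G)
a=meet(w,p1(360,188),v,p2(295,108)); b=meet(w,p1(243,502),v,p2(400,515)); print("knobs",a,b)
a2=onz(v,p2(295,108),.085);b2=onz(v,p2(400,515),.085);print(a2,b2,(a2+b2)/2)
H=(a2+b2)/2; P=L[0]; d=(P-H);print(d,np.linalg.norm(d))
o,d=ray(v,p2(308,305)); q=(o-H)@d; P=o+d*(-q-np.sqrt(q*q-((o-H)@(o-H)-.0009))); print(P,(P-H)/.03)
E
```

```text
foot [0.49721241 0.25745257 0.004     ]
rim (array([0.48862882, 0.25503523, 0.11045228]), np.float64(0.0003558335271196304)) glass (array([0.48953343, 0.25539879, 0.10180286]), np.float64(0.000696808129078774))
knobs (array([0.49265061, 0.28827842, 0.08519784]), np.float64(0.0012200722352238224)) (array([0.50059332, 0.22321863, 0.08486095]), np.float64(0.00011096581295010847))
[0.49327077 0.28841256 0.085     ] [0.50052596 0.22320201 0.085     ] [0.49689837 0.25580728 0.085     ]
[-0.00826955 -0.00077206  0.02545228] 0.026773121784961513
[0.48858851 0.25458376 0.11380016] [-0.27699525 -0.04078431  0.96000535]
```

Emit:
move_arm([
  [[-4,1.5,0.3,0,0,2,8.5],[-8,3,0.6,0,0,4,8.5],[-12,4.5,0.9,0,0,6,8.5],[-16,6,1.2,0,0,8,8.5],[-20,7.6,1.5,0,0,10,8.5],[-24,9.2,1.8,0,0,12,8.5],[-28,10.8,2,0,0,12,8.5],[-28.5,11,2,0,0,12,8.5]],
])

```text
time: 2.92
tcp_pos: [0.5091, -0.176, 0.3589]
orientation: [2.607, 1.747, -0.005]
force: [0.8, -0.6, 0.4]
opening: 0.996
finger_force: 0.0
```

```bash
python3 - <<'E'
from h import *
import pickle
print(env.sense()["q"].round(2),env.sense()["tcp_pos"])
c=cam("wrist"); save(c,"w3"); pickle.dump(c,open("w3.pkl","wb"))
E
```

```text
[-0.13  0.38  0.63  1.55 -0.23  1.29  0.14] [ 0.50905166 -0.17596616  0.35889755]
```

View pics/w3.png

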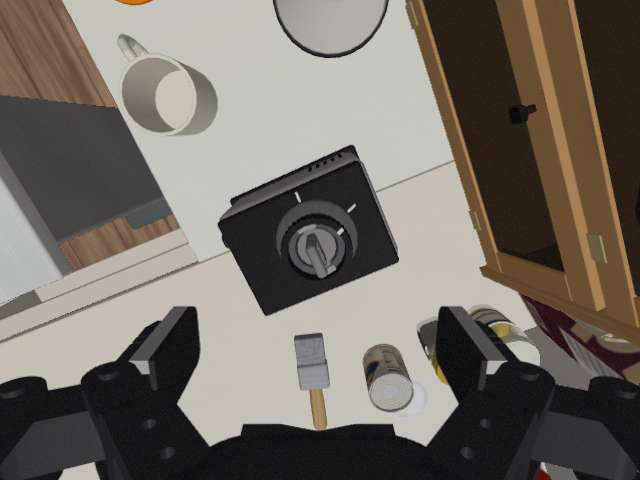

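The close view shows the grinder with its ring at about (316,247), the nib at (340,232), ticks at (350,208) and (297,197), and deck corners at about (220,225), (360,162), (398,259) and (266,314). One zoomed crop should pin down the ring.

```bash
python3 - <<'E'
from h import *
import pickle
c=pickle.load(open("w3.pkl","rb"))
g=c["pixels"][140:325,205:410,::-1]; g=cv2.resize(g,None,fx=3.2,fy=3.2,interpolation=cv2.INTER_CUBIC)
g=(255*(g/255.)**.6).astype(np.uint8); cv2.imwrite("pics/w3c.png",g); print(g.shape)
E
```

```text
(592, 656, 3)
```

View pics/w3c.png

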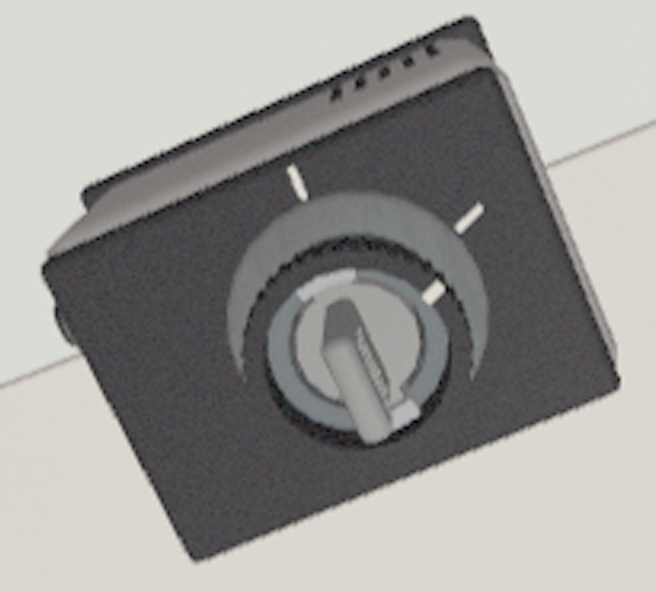

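The crop shows deck corners at (45,265), (485,68), (618,382) and (195,560). The inner ring is centred at (357,352), the tab top at (355,392), the nib at (433,292), and the ticks at (470,218) and (297,182).

```bash
python3 - <<'E'
from h import *
import pickle
c=pickle.load(open("w3.pkl","rb"));p=lambda x,y:(205+x/3.2-.35,140+y/3.2-.35)
C=[onz(c,p(*q),.125) for q in((45,265),(485,68),(618,382),(195,560))]
print(np.round(C,4)); print([np.linalg.norm(C[i]-C[i-1]).round(4) for i in range(4)])
ex=(C[1]-C[0]+C[2]-C[3]);yaw=np.arctan2(ex[1],ex[0]);print("yaw",np.degrees(yaw))
e=np.array([np.cos(yaw),np.sin(yaw),0]); m=np.mean(C,0); print("origin from deck",m+.008*e)
print("inner",onz(c,p(357,352),.166),onz(c,p(357,352),.16),"foot",onz(c,p(359,323),.127),"tabtop",onz(c,p(355,392),.193))
a=onz(c,p(338,345),.193)-onz(c,p(375,438),.193);print("tab dir",np.degrees(np.arctan2(a[1],a[0])),np.linalg.norm(a))
print("nib",onz(c,p(433,292),.166),"ticks",onz(c,p(470,218),.125),onz(c,p(297,182),.125))
E
```

```text
[[ 0.4148 -0.1562  0.125 ]
 [ 0.5581 -0.1523  0.125 ]
 [ 0.5621 -0.2572  0.125 ]
 [ 0.4162 -0.2621  0.125 ]]
[np.float64(0.1059), np.float64(0.1434), np.float64(0.105), np.float64(0.146)]
yaw 1.7627670440551342
origin from deck [ 0.49577237 -0.2067051   0.125     ]
inner [ 0.49596157 -0.20594084  0.166     ] [ 0.49525774 -0.20761554  0.16      ] foot [ 0.49546545 -0.2085533   0.127     ] tabtop [ 0.49459926 -0.20802733  0.193     ]
tab dir 88.21156172839893 0.026628573781051643
nib [ 0.52142818 -0.19812399  0.166     ] ticks [ 0.53828775 -0.19164987  0.125     ] [ 0.49482775 -0.16201277  0.125     ]
```

```bash
python3 - <<'E'
from h import *
rel((.4955,-.207,.21),down(np.radians(50)))
E
```

```text
shift cm [-3.24 -0.11 14.9 ] turn deg [ 0.09  0.27 17.55]
```

Emit:
move_arm([
  [[-1,0,2.5,0,0,4,8.5],[-2,0,5,0,0,8,8.5],[-3,-0.1,7.5,0.1,0.2,12,8.5],[-3.2,-0.1,10,0.1,0.2,15,8.5],[-3.2,-0.1,12.5,0.1,0.3,17.5,8.5],[-3.2,-0.1,14.9,0.1,0.3,17.5,8.5],[-3.2,-0.1,14.9,0.1,0.3,17.5,8.5],[-3.2,-0.1,14.9,0.1,0.3,17.5,8.5]],
])

```text
time: 3.63
tcp_pos: [0.4963, -0.198, 0.2097]
orientation: [-2.834, -1.34, -0.003]
force: [-0.1, -0.4, 0.2]
opening: 0.991
finger_force: 0.0
```

```bash
python3 - <<'E'
from h import *
print(env.sense()["q"].round(2)); rel((.4955,-.207,.143),down(np.radians(50)))
E
```

```text
[-0.07  0.52  0.64  1.8  -0.38  0.95  0.04]
shift cm [-0.77  0.55  6.66] turn deg [-0.34 -0.27  0.61]
```

Emit:
move_arm([
  [[-0.8,0.5,0,-0.3,-0.3,0.6,8.5],[-0.8,0.5,0,-0.3,-0.3,0.6,8.5],[-0.8,0.5,1.5,-0.3,-0.3,0.6,8.5],[-0.8,0.5,3,-0.3,-0.3,0.6,8.5],[-0.8,0.5,4.5,-0.3,-0.3,0.6,8.5],[-0.8,0.5,5.5,-0.3,-0.3,0.6,8.5],[-0.8,0.5,6.6,-0.3,-0.3,0.6,8.5],[-0.8,0.5,6.6,-0.3,-0.3,0.6,8.5]],
])

```text
time: 4.3
tcp_pos: [0.4938, -0.2092, 0.1436]
orientation: [2.849, 1.321, -0.001]
force: [0.1, 0.6, -0.1]
opening: 0.995
finger_force: 0.0
```

```bash
python3 - <<'E'
from h import *
c=cam("wrist"); print(env.sense()["q"].round(2)); save(c,"w4"); rel((.4955,-.207,.143),down(np.radians(50)))
E
```

```text
[-0.01  0.61  0.58  1.87 -0.45  0.8   0.11]
shift cm [ 0.28 -0.07  0.15] turn deg [ 0.11  0.03 -0.25]
```

View pics/w4.png

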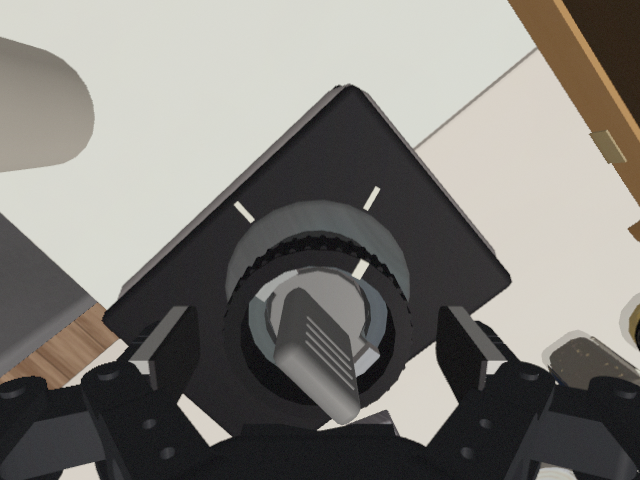

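The ring (318,330) stands midway between the fingers (170 and 470). I'll apply a small x correction and close.

Emit:
move_arm([
  [[0.2,0,0.1,0,0,0,8.5],[0.2,0,0.1,0,0,0,6],[0.2,0,0.1,0,0,0,5.5],[0.2,0,0.1,0,0,0,5.5],[0.2,0,0.1,0,0,0,5.5],[0.2,0,0.1,0,0,0,5.5],[0.2,0,0.1,0,0,0,5.5],[0.2,0,0.1,0,0,0,5.5]],
])

```text
time: 5.02
tcp_pos: [0.4954, -0.2075, 0.145]
orientation: [2.849, 1.321, 0.003]
force: [-3.1, 1.7, 6.1]
opening: 0.704
finger_force: 64.3
```

Emit:
move_arm([
  [[0,0,0,0,0,-6,5.5],[0,0,0,0,0,-12,5.5],[0,0,0,0,0,-18,5.5],[0,0,0,0,0,-24,5.5],[0,0,0,0,0,-30,5.5],[0,0,0,0,0,-36,5.5],[0,0,0,0,0,-42,5.5],[0,0,0,0,0,-47,5.5]],
])

```text
time: 5.68
tcp_pos: [0.4948, -0.2072, 0.1449]
orientation: [2.08, 2.353, 0.001]
force: [-4.1, 2.0, 6.9]
opening: 0.711
finger_force: 64.4
```

Emit:
move_arm([
  [[0,0,0,0,0,-6,5.5],[0,0,0,0,0,-12,5.5],[0,0,0,0,0,-18,5.5],[0,0,0,0,0,-23,5.5],[0,0,0,0,0,-25,5.5],[0,0,0,0,0,-25,5.5],[0,0,0,0,0,-25,5.5],[0,0,0,0,0,-25,5.5]],
])

```text
time: 6.35
tcp_pos: [0.4948, -0.2079, 0.1449]
orientation: [1.532, 2.741, -0.0]
force: [-3.2, 1.4, 6.6]
opening: 0.706
finger_force: 64.6
```

```bash
python3 - <<'E'
from h import *
s=env.sense(); print(s["q"].round(2),s["force"],s["torque"],s["tcp_pos"]); M=R.from_rotvec(s["orientation"]).as_matrix(); print(np.degrees(np.arctan2(M[1,0],M[0,0])))
E
```

```text
[ 0.21  0.55  0.22  1.86 -0.17  0.74  1.07] [-3.24702279  1.44134762  6.580555  ] [ 0.46330125  0.54613038 -0.32806431] [ 0.4948331  -0.20785948  0.14489779]
121.60646210673256
```

Emit:
move_arm([
  [[0,0,0,0,0,0,8.5],[0,0,0,0,0,0,8.5],[0,0,0,0,0,0,8.5],[0,0,-1.5,0,0,0,8.5],[0,0,-3,0,0,0,8.5],[0,0,-5,0,0,0,8.5],[0,0,-6.5,0,0,0,8.5],[0,0,-6.5,0,0,0,8.5]],
])

```text
time: 7.02
tcp_pos: [0.4977, -0.2092, 0.2118]
orientation: [1.524, 2.736, -0.0]
force: [0.7, 0.2, 0.4]
opening: 0.997
finger_force: 0.0
```

Emit:
move_arm([
  [[0,0,0,0,0,6,8.5],[0,0,0,0,0,12,8.5],[0,0,0,0,0,18,8.5],[0,0,0,0,0,24,8.5],[0,0,0,0,0,30,8.5],[0,0,0,0,0,30,8.5],[0,0,0,0,0,30,8.5],[0,0,0,0,0,30,8.5]],
])

```text
time: 7.68
tcp_pos: [0.4954, -0.2079, 0.2083]
orientation: [2.183, 2.256, -0.001]
force: [-0.0, -0.3, -0.5]
opening: 0.994
finger_force: 0.0
```

```bash
python3 - <<'E'
from h import *
import pickle
c=cam("wrist"); print(env.sense()["q"].round(2)); save(c,"w5"); rel((.4955,-.207,.17),down(np.radians(91.8)))
for P in ((.4955,-.207,.166),(.4955,-.207,.193)): print(proj(c,P))
pickle.dump(c,open("w5.pkl","wb"))
E
```

```text
[ 0.1   0.49  0.39  1.79 -0.22  0.9   0.62]
shift cm [0.1  0.   3.84] turn deg [0.08 0.11 0.06]
[[317.14509271 272.95333429]]
[[317.20607513 294.70100521]]
```

View pics/w5.png

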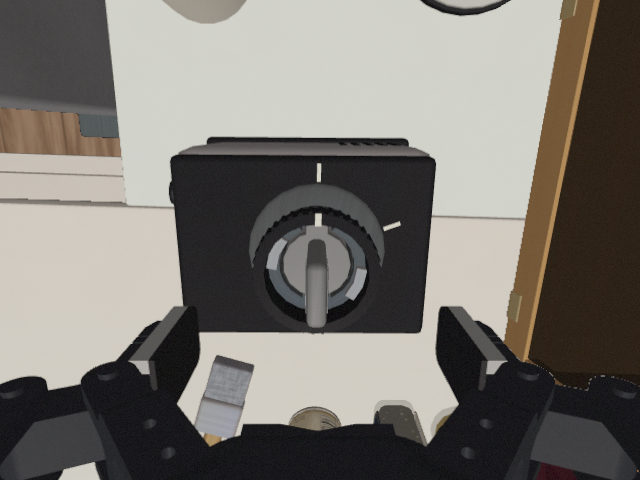

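The nib (319,220) now lines up with the second tick (319,175), so the ring is released. The tab (317,285) is upright and centred between the fingers. I'll descend and pinch it.

Emit:
move_arm([
  [[0.1,0,1,0,0,0,8.5],[0.1,0,2,0,0,0,8.5],[0.1,0,3,0,0,0,8.5],[0.1,0,3.8,0,0,0,6],[0.1,0,3.8,0,0,0,3],[0.1,0,3.8,0,0,0,0.5],[0.1,0,3.8,0,0,0,0.2],[0.1,0,3.8,0,0,0,0.2]],
])

```text
time: 8.4
tcp_pos: [0.4959, -0.2073, 0.1711]
orientation: [2.185, 2.252, 0.0]
force: [0.9, 0.0, -0.2]
opening: 0.296
finger_force: 0.0
```

Emit:
move_arm([
  [[0,0,0,0,0,0,0.2],[0,0,0,0,0,0,0.2],[0,0,0,0,0,0,0.2],[0,0,0,0,0,0,0.2],[0,0,0,0,0,0,0.2],[0,0,0,0,0,0,0.2],[0,0,0,0,0,0,0.2],[0,0,0,0,0,0,0.2]],
])

```text
time: 9.07
tcp_pos: [0.496, -0.2073, 0.1713]
orientation: [2.184, 2.252, 0.001]
force: [-0.9, 0.4, 5.9]
opening: 0.088
finger_force: 61.3
```

Emit:
move_arm([
  [[0,0,-0.7,0,0,0,0.2],[0,0,-1.5,0,0,0,0.2],[0,0,-2.5,0,0,0,0.2],[0,0,-4,0,0,0,0.2],[0,0,-6,0,0,0,0.2],[0,0,-8,0,0,0,0.2],[0,0,-10,0,0,0,0.2],[0,0,-12,0,0,0,0.2]],
])

```text
time: 9.73
tcp_pos: [0.4949, -0.2067, 0.2922]
orientation: [2.186, 2.253, -0.001]
force: [0.8, -0.4, -1.3]
opening: 0.089
finger_force: 60.4
```

```bash
cat > goal.py <<'E'
from h import *
a=np.array([-.283,-.036,.958]);a/=np.linalg.norm(a)
L=np.array([.4885,.2549,.1127])
G=L+a*.1463
E
python3 - <<'E'
from goal import *
s=env.sense(); print(s["q"].round(2),s["opening"],s["finger_force"],G)
rel((.46,0.02,.33),down(np.radians(100)))
for y in (100,117,140): rel(G+[0,0,.08],down(np.radians(y),-a))
E
```

```text
[ 0.07  0.4   0.42  1.67 -0.18  1.11  0.57] 0.08897177902622232 60.388981103897095 [0.44707947 0.24963096 0.25291507]
shift cm [22.76 -2.79 -3.83] turn deg [ 0.07  0.12 -8.26]
shift cm [45.75 -3.38 -4.17] turn deg [-16.52   0.54  -8.07]
shift cm [45.75 -3.38 -4.17] turn deg [-16.54  -1.83 -24.31]
shift cm [45.75 -3.38 -4.17] turn deg [-16.19  -5.13 -46.7 ]
```

Emit:
move_arm([
  [[2,-0.2,-1,-0.5,0,-1,0.2],[5,-0.4,-2,-1.5,0,-2,0.2],[8,-0.6,-3,-2.5,0,-3,0.2],[11,-0.8,-4,-3.5,-0.2,-4,0.2],[14,-1,-4.2,-4.5,-0.3,-5.5,0.2],[17,-1.2,-4.2,-5.5,-0.4,-7,0.2],[20,-1.5,-4.2,-6.5,-0.5,-8,0.2],[23,-1.7,-4.2,-7.5,-0.5,-9,0.2]],
])

```text
time: 10.4
tcp_pos: [0.4702, 0.0239, 0.3329]
orientation: [1.936, 2.341, 0.134]
force: [1.2, 0.4, -1.2]
opening: 0.091
finger_force: 60.4
```

```bash
python3 - <<'E'
from goal import *
s=env.sense(); print(s["q"].round(2),s["opening"],s["finger_force"],G)
rel(G+[0,0,.08],down(np.radians(110),-a))
E
```

```text
[-0.36  0.17  0.31  1.85 -0.06  0.99  0.16] 0.09121326920029586 60.40499210357666 [0.44707947 0.24963096 0.25291507]
shift cm [22.61  1.98 -0.22] turn deg [-8.98 -0.5  -8.55]
```

Emit:
move_arm([
  [[3,0.3,0,-1.5,0,-1.5,0.2],[6,0.6,0,-3,0,-3,0.2],[9,0.9,0,-4.5,-0.2,-4.5,0.2],[12,1.1,0,-6,-0.3,-6,0.2],[15,1.4,-0.1,-7,-0.4,-7,0.2],[18,1.6,-0.2,-8,-0.5,-8,0.2],[21,1.9,-0.2,-9,-0.5,-8.5,0.2],[22.6,2,-0.2,-9,-0.5,-8.5,0.2]],
])

```text
time: 11.07
tcp_pos: [0.4465, 0.2523, 0.3323]
orientation: [1.679, 2.384, 0.289]
force: [-0.4, -0.1, -0.8]
opening: 0.09
finger_force: 60.4
```

```bash
python3 - <<'E'
from goal import *
s=env.sense(); print(s["q"].round(2),s["opening"],s["finger_force"],G)
rel(G,down(np.radians(110),-a))
c=cam("wrist");print(proj(c,[L,L-.03*a]))
save(c,"w6"); save(cam("top"),"top2"); save(cam("scene"),"scene2")
E
```

```text
[-0.76  0.19  0.15  1.86  0.14  0.84 -0.36] 0.08990059706532913 60.39847254753113 [0.44707947 0.24963096 0.25291507]
shift cm [ 0.2  -2.25  7.62] turn deg [-0.   -0.16  0.19]
[[292.64548368 205.43120691]
 [294.43292684 200.08965215]]
```

Emit:
move_arm([
  [[0,-0.3,1,0,0,0,0.2],[0.1,-0.7,2.2,0,0,0,0.2],[0.1,-1.1,3.5,0,0,0,0.2],[0.1,-1.5,5,0,0,0,0.2],[0.2,-1.9,6.3,0,0,0,0.2],[0.2,-2.2,7.3,0,0,0,0.2],[0.2,-2.2,7.6,0,0,0,0.2],[0.2,-2.2,7.6,0,0,0,0.2]],
])

```text
time: 11.88
tcp_pos: [0.4497, 0.2438, 0.2525]
orientation: [1.688, 2.377, 0.283]
force: [0.6, -0.0, -1.7]
opening: 0.089
finger_force: 60.4
```

```bash
python3 - <<'E'
from goal import *
s=env.sense(); print(s["q"].round(2),s["opening"],s["finger_force"],s["tcp_pos"],G)
rel(G,down(np.radians(110),-a))
c=cam("wrist");print(proj(c,[L,s["tcp_pos"]]));save(c,"w7")
t=cam("scene");save(t,"scene3"); u=proj(t,[L,G-a*.0463,G]);print(u)
# composite: wrist full (half-scale) + scene crop
x,y=(u[0]-[60,75]).astype(int)
cr=cv2.resize(t["pixels"][y:y+120,x:x+100,::-1],(400,480),interpolation=cv2.INTER_CUBIC)
w=cv2.resize(c["pixels"][:,120:520,::-1],(400,480)); cv2.imwrite("pics/fin.png",np.hstack([w,cr])); print(x,y)
E
```

```text
[-0.74  0.27  0.16  2.    0.16  0.62 -0.38] 0.08874436922149945 60.413618087768555 [0.44966105 0.24381917 0.25247186] [0.44707947 0.24963096 0.25291507]
shift cm [ 0.63 -0.03 -0.1 ] turn deg [-0.15  0.13 -0.22]
[[316.93977506 217.48062757]
 [316.48545855 311.92559882]]
[[265.6295316  236.8482156 ]
 [261.16062489 213.12447168]
 [258.92919428 201.27518971]]
205 161
```

View pics/fin.png

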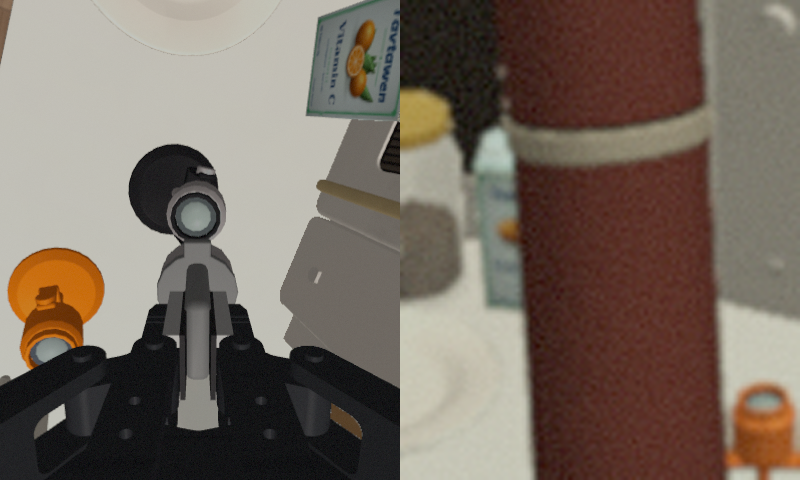

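The left half shows the held burr, upright in the fingers. The lens is at full-frame (317,216), against a predicted (317,217), so the estimate holds. The arm hides the right half, the scene view. I'll correct by 6 mm, settle and hand in.

Emit:
move_arm([
  [[0.2,0,0,0,0,0,0.2],[0.4,0,-0.1,0,0,0,0.2],[0.6,0,-0.1,0,0,0,0.2],[0.6,0,-0.1,0,0,0,0.2],[0.6,0,-0.1,0,0,0,0.2],[0.6,0,-0.1,0,0,0,0.2],[0.6,0,-0.1,0,0,0,0.2],[0.6,0,-0.1,0,0,0,0.2]],
])

```text
time: 12.65
tcp_pos: [0.4473, 0.2513, 0.2535]
orientation: [1.685, 2.379, 0.286]
force: [0.6, -0.1, -0.8]
opening: 0.09
finger_force: 60.4
```

Emit:
move_arm([
  [[0,0,0,0,0,0,0.2],[0,0,0,0,0,0,0.2],[0,0,0,0,0,0,0.2],[0,0,0,0,0,0,0.2],[0,0,0,0,0,0,0.2],[0,0,0,0,0,0,0.2],[0,0,0,0,0,0,0.2],[0,0,0,0,0,0,0.2]],
])

```text
time: 13.32
tcp_pos: [0.4473, 0.2514, 0.2535]
orientation: [1.684, 2.379, 0.286]
force: [0.3, -0.4, -0.4]
opening: 0.089
finger_force: 60.4
```

```bash
python3 - <<'E'
from goal import *
s=env.sense(); rel(G,down(np.radians(110),-a)); print(s["qvel"].round(3),s["finger_force"])
M=R.from_rotvec(s["orientation"]).as_matrix(); U=s["tcp_pos"]+M[:,2]*.0463-L
print("burr est: axial",U@a,"lateral",np.linalg.norm(U-U@a*a),"ang",np.arccos(-M[:,2]@a))
if np.linalg.norm(U-U@a*a)<.006 and abs(U@a-.1)<.006: print(env.close_job())
E
```

```text
shift cm [-0.16 -0.09  0.04] turn deg [-0.04  0.01 -0.09]
[-0.    -0.     0.001  0.     0.001  0.    -0.001] 60.414183139801025
burr est: axial 0.10044460745687771 lateral 0.0017986644193878046 ang 0.0007154981071444619
the job is handed in; nothing more can be done
None
```

I released the locking ring, lifted the burr out and handed in at 13.3 s, holding it still above the webcam lens; by my own estimate it is about 100 mm from the rim, 2 mm off the line of sight and square to it, but no judging result came back.

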